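Set the ruling-board stop to the orange marker

TASK

On the calligraphy ruling board, swing the sliding stop's red clamp lever open, slide the stop along its rail until its white pointer lines up with the orange marker clip (not the blue one), then swing the lever back fully to lock it there, and let go.

Things in the scene. Friction and masses are not known exactly. Their poses are not given: they have to be found in the camera images.
- stop_grip (a point): Centre of the black grip block (24 along x, 22 along y, 40 mm high, top 90 mm above table) on the grey sliding stop (90 x 90, top 50 mm). Axes = board's: y along the rail, x square to it toward the far edge with the clips, z up. White pointer: +x side, same y. Slides along y only, at least 130 mm each way from mid-rail, starts near the middle; about 15 N with lever open, held fast when locked.
- clamp_lever (a joint): Red clamp lever, rad. 0 = locked, pointing to the board's -x (toward robot); swings level, clockwise from above, to 1.4 = open, nearly along +y. The brake is off above about 0.5. Upright pivot 50 mm to the -x side of stop_grip, same y. Takes about 2 N at the knob, a little more near locked; stays where left. Turning it by the knob shifts the stop a few mm at most.
- lever_knob (a point): Middle of the upright red knob at the lever's end: 18 mm diameter, free from 71 to 107 mm above the table, this point at 89 mm. It runs on a circle of 85 mm radius about the pivot: 85*(-cos a, sin a) mm from it in the board's x, y at lever angle a. This point's own axes turn with the lever (its -x points from pivot to knob).
- mark_orange_top (a point): Top centre of the orange marker clip, 28 x 16 (along rail) x 10 mm, fixed at the board's far edge, top 22 mm above the table; axes = board's. The stop is on the mark when stop_grip has the same y as this point in the board's axes. The like blue clip is not wanted; paperweight, bowl, cup and plate are not needed.

How it is judged:
By the outcome, as a careful person would: the job done as asked, in the order asked, and still so for the second after the job is handed in, with the robot touching nothing.
It also fails if it takes over 58 s, if anything falls off the work surface, if the arm or the gripper's body presses on something with over 40 N, if the wrist force passes 120 N, or if a joint passes its speed limit or range.

ROBOT

A 6-joint arm with a two-finger parallel gripper is mounted at the origin on the work surface. World frame = base frame: x ahead of the robot, y to its left, z up, the work surface at z = 0. Lengths are in m, angles in rad, forces in N, time in s.
With the tool pointing down it reaches from about 0.25 to 0.775 m from the base axis. Payload 4 kg.
Tool frame: the origin (TCP) lies at the very end of the fingers, on their centre line; the grasp point (between the pads) lies 19 mm behind it; z points along the fingers, y is the line along which they close (so a half turn about z gives the same grasp; the last joint's range is limited). The gripper opens to 94 mm and grips with 3 to 60 N. Pads are 16 mm wide; open, the fingers measure 119 mm over their backs; the gripper's body (75 mm by 177 mm) begins 78 mm behind the grasp point.
Start: joints at [-1.353, 0.087, 1.371, -0, 1.684, -0.103], TCP at [0.173, -0.522, 0.18] pointing down, gripper open.
Joint ranges: [-3.1, 3.1], [-0.76, 2.03], [0.27, 2.55], [-1.08, 4.22], [0.17, 2.65], [-2.57, 2.57]. Speed limits (rad/s): [2.79, 2.79, 3.14, 3.14, 3.14, 3.14].

INTERFACE

Orientations are given as a unit quaternion [w, x, y, z].
In Python, from bench import r, imaging gives the robot as it stands. The module is installed in compiled form; this text tells all that it offers.
- The arm moves only by the shell command python3 -m jog 'ROWS' [FORCE]. ROWS is JSON, a list of rows, each an object of numbers: "ax", "ay", "az": the turn, a rotation vector about the tool's x, y, z in rad; "tx", "ty", "tz": the shift along the tool's x, y, z in m; "gripper": the finger opening in m, from 0 to 0.094. In form: [{"ax": .., "ay": .., "az": .., "tx": .., "ty": .., "tz": .., "gripper": ..}, ...]. A call has 1 to 12 rows; each row shifts and turns the commanded pose from where the row before left it, along the tool's axes as they then stand; what a row does not reach is not made up. A row lasts 1/8 s, in which the tool goes at most 62.5 mm and 10.7 degrees, less where a joint would pass 70% of its speed; a pose out of reach is approached as far as the arm can. A call is refused whole if a number of a shift passes 0.0625 or a number of a turn 0.188, either way. A call with a gripper value outside its range is refused whole. The fingers move at their own pace and stop on an object; FORCE is the grip in N (left out, the last holds). Time passes only in rows, so rows that do not move let the fingers close. It gives the time, the measured TCP pose, the force, the opening and the grip force at its end, in the units of the state.
- r.state(): the state, without advancing time (a new reading comes with each control period).
- imaging.grab_frame(name): name is "scene" or "top"; returns the picture (420x560x3 uint8, red, green, blue); there is no depth.
- imaging.camera_info(name): a dict with "K" (3x3 intrinsics, pixels), "rvec" (rotation vector, rad) and "tvec" (3), from world to camera coordinates, as OpenCV has them. Camera axes: x right, y down, z forward; pixel columns grow to the right and rows downward; lengths in m; the calibration is good to about 2 mm. A picture is of the moment at which its call begins. camera_info takes no time and is no camera call.
- r.job_done(): hands the job in; it is judged then, once.
The state is a dict: "t": time; "joint_positions": joint angles; "qd": joint speeds; "joint_efforts": joint torques, N m; "eef_pos": TCP position; "orientation": TCP orientation; "ft_force": force on the tool from outside, world axes, zero at the start; "moment": the same for the moment, N m; "opening": finger opening in m; "grip_force": force on a finger pad.
Only numpy, scipy, OpenCV 4.12 (cv2) and the standard library are available. Lean on these libraries where they do the work, as an engineer would, in place of code of your own. Each camera call takes 0.05 s, during which the arm holds its last target. There are 200 camera calls.

## Working session

There is one attempt and no reset: what is moved stays moved. The work goes in short steps, Python scripts to look and compute and a shell command to move; the robot and the scene stay as the last step left them, time stands still between calls to the robot, and variables do not carry over. Pictures are saved under pics/ and viewed, at most 10 in all, crops included, and the job is handed in when it is done.

```bash
mkdir -p pics
python3 - <<'E'
from bench import r, imaging
import cv2
for n in("scene","top"):
    cv2.imwrite(f"pics/{n}0.png",cv2.cvtColor(imaging.grab_frame(n),cv2.COLOR_RGB2BGR))
    print(imaging.camera_info(n))
s=r.state();print(s)
E
```

```text
{'K': array([[486.71038936,   0.        , 277.82582914],
       [  0.        , 486.71038936, 203.20675225],
       [  0.        ,   0.        ,   1.        ]]), 'rvec': array([ 0.88666567,  2.75866897, -0.72739613]), 'tvec': array([ 0.42358018, -0.26153843,  0.89728366])}
{'K': array([[463.33982519,   0.        , 282.48659956],
       [  0.        , 463.33982519, 218.65060342],
       [  0.        ,   0.        ,   1.        ]]), 'rvec': array([ 2.13741847, -2.19512665, -0.01600771]), 'tvec': array([0.07202398, 0.56214963, 0.70272508])}
{'t': 0.1, 'joint_positions': array([-1.35309545e+00,  8.78922625e-02,  1.37208403e+00, -1.43350417e-05,
        1.68360568e+00, -1.03110737e-01]), 'qd': array([ 1.77927423e-03, -2.30368398e-04, -2.93895226e-03,  7.54730129e-04,
        9.46407390e-05,  3.22653350e-03]), 'joint_efforts': array([ 1.32993726e-03, -3.41252124e+01, -3.03302085e+01,  7.18546193e-02,
        3.04128451e-02, -9.17011243e-05]), 'eef_pos': array([ 0.17330228, -0.52141095,  0.17852486]), 'orientation': array([-9.92621482e-04,  9.87162189e-01,  1.59717950e-01, -6.40691007e-05]), 'ft_force': array([ 0.72054539, -0.65690364, -0.18574142]), 'moment': array([ 0.06782285,  0.05085788, -0.05814206]), 'grip_force': 0.0, 'opening': 0.09417425327943547}
```

View pics/top0.png

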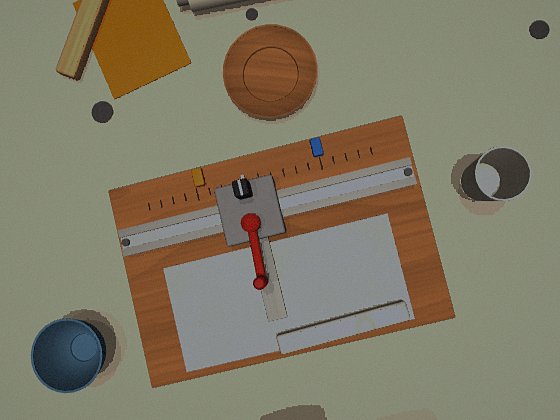

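View pics/scene0.png

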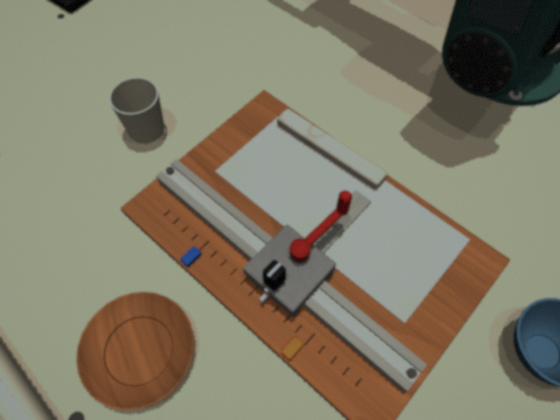

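The top view shows the stop at about (250,210), the grip top near (242,187), the knob near (260,283), and the orange clip near (198,177). I'll enlarge both views to read these more closely.

```bash
python3 - <<'E'
import cv2,numpy as np
a=cv2.imread("pics/top0.png")[130:300,100:330]
b=cv2.imread("pics/scene0.png")[180:370,230:370]
cv2.imwrite("pics/ca.png",cv2.resize(a,(690,510),interpolation=cv2.INTER_CUBIC))
cv2.imwrite("pics/cb.png",cv2.resize(b,(420,570),interpolation=cv2.INTER_CUBIC))
E
cat > h.py <<'E'
import cv2,numpy as np
from bench import r,imaging
def ray(n,u,v):
    c=imaging.camera_info(n);R=cv2.Rodrigues(c["rvec"])[0];o=-R.T@c["tvec"]
    return o,R.T@np.linalg.inv(c["K"])@[u,v,1]
def at(n,u,v,z):
    o,d=ray(n,u,v);return (o+d*(z-o[2])/d[2])
def proj(n,p):
    c=imaging.camera_info(n);return cv2.projectPoints(np.array(p,float).reshape(-1,3),c["rvec"],c["tvec"],c["K"],None)[0].reshape(-1,2)
E
```

```text
(no output)
```

View pics/ca.png

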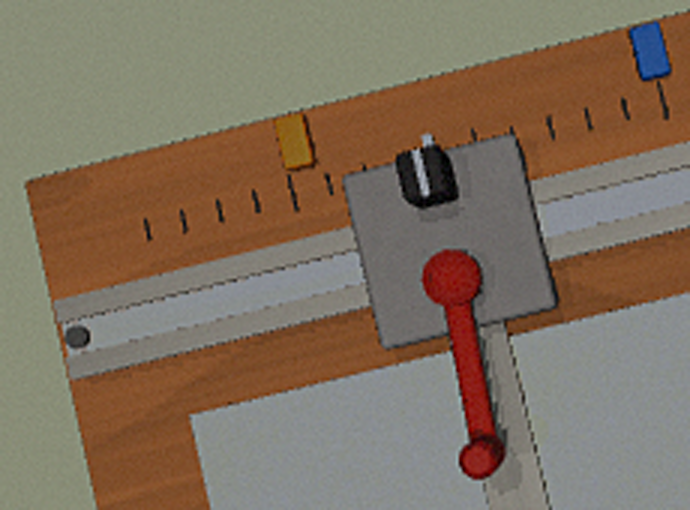

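View pics/cb.png

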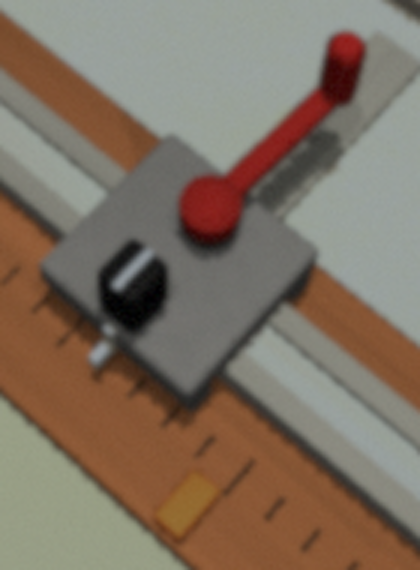

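Run:
```python
from h import *
A=at("top",109,191,.012);B=at("top",403,116,.012);e=(A-B)[:2];e/=np.linalg.norm(e)
l=at("top",126,242,.02);m=at("top",408,172,.02);f=(l-m)[:2];f/=np.linalg.norm(f)
print("edge",A,B,e,"rail",f)
y=(e+f);y/=np.linalg.norm(y);x=np.array([y[1],-y[0]]);print("yaw",np.arctan2(x[1],x[0]),x,y)
for n,t,s,z in(("orange",(198,176.7),(292.7,348.3),.022),("grip",(240.7,187),(274,270),.09),("knob",(260,283),(345.3,194.7),.107),("pivot",(250.7,222.7),(300,248),.075)):
    for c,p in(("top",t),("scene",s)):
        q=at(c,*p,z);print(n,c,q.round(4),"board",(q[:2]@x).round(4),(q[:2]@y).round(4))
```

```text
edge [0.61611154 0.33406377 0.012     ] [ 0.71780163 -0.13361133  0.012     ] [-0.21247272  0.977167  ] rail [-0.21191655  0.97728777]
yaw 0.2138201992233359 [0.97722742 0.21219464] [-0.21219464  0.97722742]
orange top [0.6328 0.187  0.022 ] board 0.658 0.0485
orange scene [0.6346 0.1913 0.022 ] board 0.6607 0.0523
grip top [0.6063 0.1099 0.09  ] board 0.6158 -0.0212
grip scene [0.6075 0.113  0.09  ] board 0.6177 -0.0184
knob top [0.4735 0.0839 0.107 ] board 0.4806 -0.0185
knob scene [0.4754 0.0875 0.107 ] board 0.4832 -0.0153
pivot top [0.5565 0.0989 0.075 ] board 0.5648 -0.0214
pivot scene [0.5592 0.103  0.075 ] board 0.5683 -0.018
```

The two cameras agree to about 3 mm. The board yaw is 0.214, the knob is near (0.4745, 0.0855), and the slide needed is about +0.070 along board y. Next I'll move over the knob, with the tool aligned to the board.

```bash
python3 -m jog '[{"az":0.107,"gripper":0.05},{"tx":0.0385,"ty":-0.048},{"tx":0.0385,"ty":-0.048},{"tx":0.0385,"ty":-0.048},{"tx":0.0385,"ty":-0.048},{"tx":0.0385,"ty":-0.048},{"tx":0.0385,"ty":-0.048},{"tx":0.0385,"ty":-0.048},{"tx":0.0385,"ty":-0.048},{"tx":0.0385,"ty":-0.048},{"tx":0.0385,"ty":-0.048},{"tx":0.0385,"ty":-0.048}]' 15
cat >> h.py <<'E'
X=np.array([.97723,.21219]);Y=np.array([-.21219,.97723])
def st(*tg):
    s=r.state();p=s["eef_pos"];q=s["orientation"]
    R=cv2.Rodrigues(np.array(__import__("scipy.spatial.transform",fromlist=["Rotation"]).Rotation.from_quat(np.roll(q,-1)).as_rotvec()))[0]
    print("t",round(s["t"],2),"board",(p[:2]@X).round(4),(p[:2]@Y).round(4),p[2].round(4),"yaw",np.arctan2(R[1,0],R[0,0]).round(4),"z",R[:,2].round(3),"F",s["ft_force"].round(1),"op",s["opening"].round(4),"gf",s["grip_force"].round(1),"q6",s["joint_positions"][5].round(2))
    for b in tg: print("need tool tx,ty", (R[:2,:2].T@(X*b[0]+Y*b[1]-p[:2])).round(4))
E
python3 - <<'E'
from h import *
st((.482,-.017))
cv2.imwrite("pics/t1.png",cv2.cvtColor(imaging.grab_frame("scene"),cv2.COLOR_RGB2BGR))
E
```

```text
validation failed for argument at $[0]...
Traceback (most recent call last):
  File "h.py", line 14, in st
    print("t",round(s["t"],2),"board",(p[:2]@X).round(4),(p[:2]@Y).round(4),p[2].round(4),"yaw",np.arctan2(R[1,0],R[0,0]).round(4),"z",R[:,2].round(3),"F",s["ft_force"].round(1),"op",s["opening"].round(4),"gf",s["grip_force"].round(1),"q6",s["joint_positions"][5].round(2))
                                                                                                                                                                                       ^^^^^^^^^^^^^^^^^^
AttributeError: 'float' object has no attribute 'round'
```

The call was refused, probably because every row needs all seven keys. I'll test that with one row.

```bash
sed -i 's/s\["opening"\].round(4)/round(s["opening"],4)/;s/s\["grip_force"\].round(1)/round(s["grip_force"],1)/' h.py
python3 -m jog '[{"ax":0,"ay":0,"az":0.107,"tx":0,"ty":0,"tz":0,"gripper":0.05}]' 15; python3 -c "
from h import *
st((.482,-.017))"
```

```text
t: 0.22
eef_pos: [0.1734, -0.5215, 0.1788]
orientation: [-0.001, 0.994, 0.105, -0.0]
ft_force: [0.2, -0.4, -0.1]
opening: 0.0871
grip_force: 0.0
t 0.23 board 0.0587 -0.5465 0.1788 yaw 0.2109 z [-0.     0.001 -1.   ] F [ 0.2 -0.4 -0.1] op 0.0871 gf 0.0 q6 0.01
need tool tx,ty [ 0.4217 -0.5307]
```

```bash
python3 -m jog '[{"ax":0,"ay":0,"az":0,"tx":0.0385,"ty":-0.048,"tz":0,"gripper":0.05},{"ax":0,"ay":0,"az":0,"tx":0.0385,"ty":-0.048,"tz":0,"gripper":0.05},{"ax":0,"ay":0,"az":0,"tx":0.0385,"ty":-0.048,"tz":0,"gripper":0.05},{"ax":0,"ay":0,"az":0,"tx":0.0385,"ty":-0.048,"tz":0,"gripper":0.05},{"ax":0,"ay":0,"az":0,"tx":0.0385,"ty":-0.048,"tz":0,"gripper":0.05},{"ax":0,"ay":0,"az":0,"tx":0.0385,"ty":-0.048,"tz":0,"gripper":0.05},{"ax":0,"ay":0,"az":0,"tx":0.0385,"ty":-0.048,"tz":0,"gripper":0.05},{"ax":0,"ay":0,"az":0,"tx":0.0385,"ty":-0.048,"tz":0,"gripper":0.05},{"ax":0,"ay":0,"az":0,"tx":0.0385,"ty":-0.048,"tz":0,"gripper":0.05},{"ax":0,"ay":0,"az":0,"tx":0.0385,"ty":-0.048,"tz":0,"gripper":0.05},{"ax":0,"ay":0,"az":0,"tx":0.037,"ty":-0.048,"tz":0,"gripper":0.05},{"ax":0,"ay":0,"az":0,"tx":0,"ty":0,"tz":0,"gripper":0.05}]' 15
python3 - <<'E'
from h import *
st((.482,-.017))
cv2.imwrite("pics/t1.png",cv2.cvtColor(imaging.grab_frame("scene"),cv2.COLOR_RGB2BGR))
E
```

```text
t: 1.72
eef_pos: [0.4739, 0.0869, 0.1783]
orientation: [-0.0, 0.994, 0.11, -0.001]
ft_force: [0.4, 0.8, -0.4]
opening: 0.0502
grip_force: 0.0
t 1.73 board 0.4816 -0.0156 0.1783 yaw 0.2204 z [-0.002  0.001 -1.   ] F [ 0.4  0.8 -0.4] op 0.0502 gf 0.0 q6 1.41
need tool tx,ty [0.0004 0.0014]
```

View pics/t1.png

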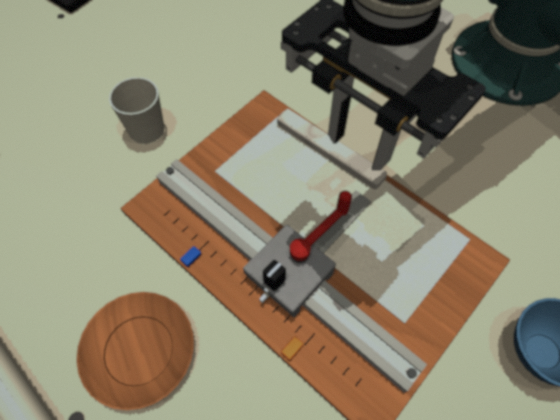

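The fingers straddle the knob's line: tips at (338,137) and (383,163), knob at (345,200) below. I'll descend and close.

```bash
python3 -m jog '[{"ax":0,"ay":0,"az":0,"tx":0,"ty":0.001,"tz":0.05,"gripper":0.05},{"ax":0,"ay":0,"az":0,"tx":0,"ty":0,"tz":0.03,"gripper":0.05},{"ax":0,"ay":0,"az":0,"tx":0,"ty":0,"tz":0.022,"gripper":0.05},{"ax":0,"ay":0,"az":0,"tx":0,"ty":0,"tz":0,"gripper":0.0},{"ax":0,"ay":0,"az":0,"tx":0,"ty":0,"tz":0,"gripper":0.0},{"ax":0,"ay":0,"az":0,"tx":0,"ty":0,"tz":0,"gripper":0.0},{"ax":0,"ay":0,"az":0,"tx":0,"ty":0,"tz":0,"gripper":0.0},{"ax":0,"ay":0,"az":0,"tx":0,"ty":0,"tz":0,"gripper":0.0}]' 15
python3 - <<'E'
from h import *
st()
p=np.array([.567,-.020]);u=np.array([.482,-.017]);
for a in np.linspace(0,1.4,11): print(a.round(2),(85*np.array([1-np.cos(a),np.sin(a)])).round(1))
E
```

```text
t: 2.78
eef_pos: [0.4745, 0.0832, 0.0787]
orientation: [-0.0, 0.994, 0.107, 0.001]
ft_force: [-0.6, 1.9, 3.8]
opening: 0.0126
grip_force: 12.9
t 2.77 board 0.4814 -0.0193 0.0787 yaw 0.2142 z [ 0.002  0.001 -1.   ] F [-0.6  1.9  3.8] op 0.0126 gf 12.9 q6 1.41
0.0 [0. 0.]
0.14 [ 0.8 11.9]
0.28 [ 3.3 23.5]
0.42 [ 7.4 34.7]
0.56 [13.  45.2]
0.7 [20.  54.8]
0.84 [28.3 63.3]
0.98 [37.7 70.6]
1.12 [48.  76.5]
1.26 [59.  80.9]
1.4 [70.6 83.8]
```

The opening of 12.6 mm is less than the 18 mm knob, so I'll look closer.

Run:
```python
from h import *
st()
o=[cv2.resize(cv2.cvtColor(imaging.grab_frame(n),cv2.COLOR_RGB2BGR)[a:a+130,b:b+130],(400,400),interpolation=cv2.INTER_CUBIC) for n,a,b in(("scene",120,270),("top",200,190))]
cv2.imwrite("pics/t2.png",np.hstack(o))
```

```text
t 2.77 board 0.4814 -0.0193 0.0787 yaw 0.2142 z [ 0.002  0.001 -1.   ] F [-0.6  1.9  3.8] op 0.0126 gf 12.9 q6 1.41
```

View pics/t2.png

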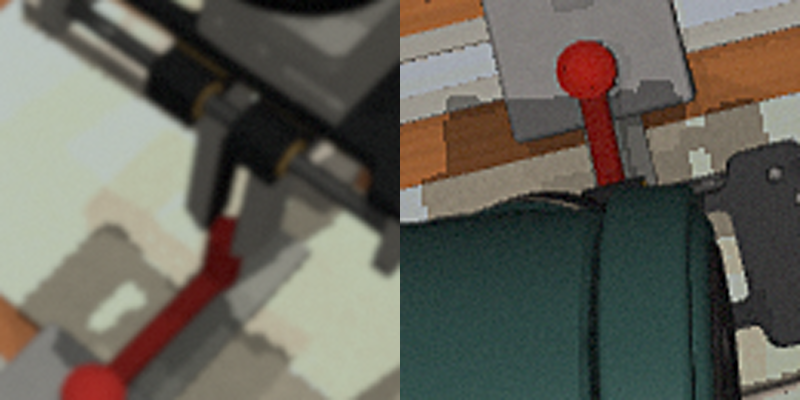

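```bash
python3 -m jog '[{"ax":0,"ay":0,"az":0,"tx":0,"ty":0,"tz":0,"gripper":0.0},{"ax":0,"ay":0,"az":0,"tx":0,"ty":0,"tz":0,"gripper":0.0}]'; python3 -c "
from h import *
st()
print(proj('scene',[*(X*.4814+Y*-.0193),.107]),proj('scene',[*(X*.4814+Y*-.0193),.0787]),proj('scene',[*(X*.482+Y*-.018),.071]))"
```

```text
t: 3.12
eef_pos: [0.4746, 0.0829, 0.0786]
orientation: [-0.0, 0.994, 0.107, 0.001]
ft_force: [-0.9, 2.7, 5.3]
opening: 0.0127
grip_force: 13.6
t 3.12 board 0.4814 -0.0197 0.0786 yaw 0.2141 z [ 0.002  0.    -1.   ] F [-0.9  2.7  5.3] op 0.0127 gf 13.6 q6 1.41
[[343.74056442 192.07771613]] [[341.32231987 202.77225378]] [[341.16680472 206.38492963]]
```

The projected tool axis falls on the knob at about (344,192), so the grip is centred. I'll follow the arc for the first half and check.

```bash
python3 -m jog '[{"ax":0,"ay":0,"az":0,"tx":0.0008,"ty":-0.0119,"tz":-0.001,"gripper":0.0},{"ax":0,"ay":0,"az":0,"tx":0.0025,"ty":-0.0116,"tz":-0.001,"gripper":0.0},{"ax":0,"ay":0,"az":0,"tx":0.0041,"ty":-0.0112,"tz":0,"gripper":0.0},{"ax":0,"ay":0,"az":0,"tx":0.0056,"ty":-0.0105,"tz":0,"gripper":0.0},{"ax":0,"ay":0,"az":0,"tx":0.007,"ty":-0.0096,"tz":0,"gripper":0.0},{"ax":0,"ay":0,"az":0,"tx":0,"ty":0,"tz":0,"gripper":0.0}]' 20
python3 - <<'E'
from h import *
st()
o=[cv2.resize(cv2.cvtColor(imaging.grab_frame(n),cv2.COLOR_RGB2BGR)[a:a+170,b:b+170],(400,400),interpolation=cv2.INTER_CUBIC) for n,a,b in(("scene",150,230),("top",150,150))]
cv2.imwrite("pics/t3.png",np.hstack(o))
E
```

```text
t: 3.88
eef_pos: [0.4836, 0.1421, 0.0812]
orientation: [-0.0, 0.994, 0.107, 0.002]
ft_force: [0.8, 0.9, 7.1]
opening: 0.0003
grip_force: 3.5
t 3.88 board 0.5027 0.0363 0.0812 yaw 0.2154 z [ 0.004  0.001 -1.   ] F [0.8 0.9 7.1] op 0.0003 gf 3.5 q6 1.53
```

View pics/t3.png

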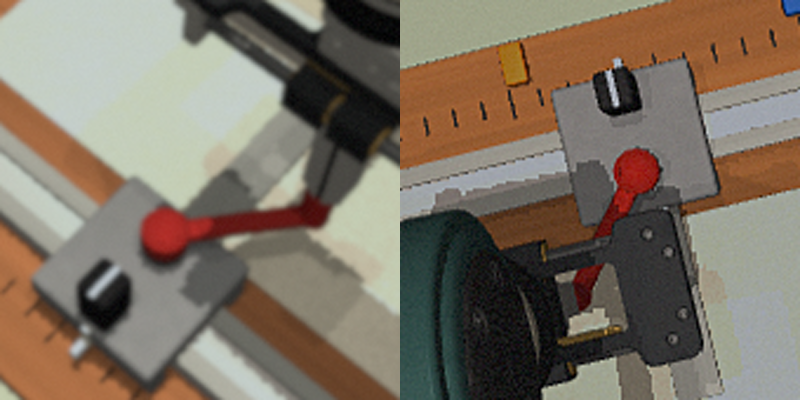

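The opening of 0 shows the knob slipped out on the +x side after turning to about 0.65. I'll raise the fingers and measure again.

```bash
python3 -m jog '[{"ax":0,"ay":0,"az":0,"tx":0,"ty":0,"tz":-0.04,"gripper":0.0},{"ax":0,"ay":0,"az":0,"tx":-0.03,"ty":0,"tz":-0.05,"gripper":0.05},{"ax":0,"ay":0,"az":0,"tx":-0.06,"ty":0,"tz":0,"gripper":0.05},{"ax":0,"ay":0,"az":0,"tx":-0.06,"ty":0,"tz":0,"gripper":0.05},{"ax":0,"ay":0,"az":0,"tx":0,"ty":0,"tz":0,"gripper":0.05}]' 20
python3 - <<'E'
from h import *
st()
o=[cv2.resize(cv2.cvtColor(imaging.grab_frame(n),cv2.COLOR_RGB2BGR)[a:a+130,b:b+130],(400,400),interpolation=cv2.INTER_CUBIC) for n,a,b in(("scene",180,250),("top",170,180))]
cv2.imwrite("pics/t4.png",np.hstack(o))
E
```

```text
t: 4.6
eef_pos: [0.3322, 0.1086, 0.1688]
orientation: [-0.0, 0.994, 0.107, 0.0]
ft_force: [0.9, 0.2, 0.3]
opening: 0.037
grip_force: 0.0
t 4.6 board 0.3477 0.0357 0.1688 yaw 0.2147 z [ 0.  0. -1.] F [0.9 0.2 0.3] op 0.037 gf 0.0 q6 1.51
```

View pics/t4.png

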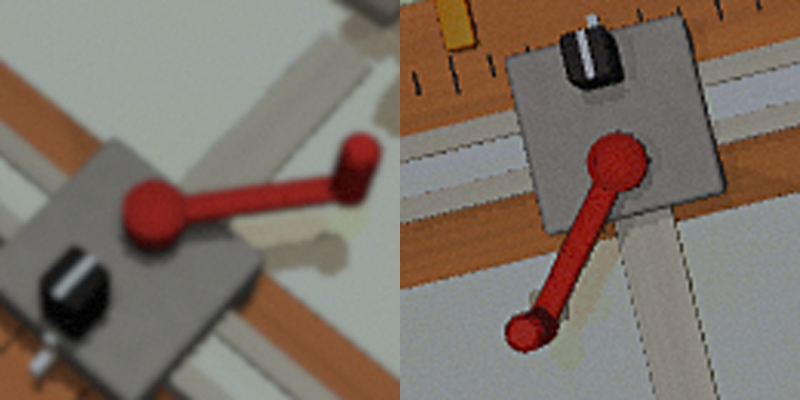

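The knob top is now at scene (367,229) and top (222,278); the lever has turned about 0.65 and holds there.

Run:
```python
from h import *
for n,u,v,z in(("scene",367.3,228.8,.107),("top",221.9,277.9,.107),("scene",300,248,.075),("top",250.7,222.3,.075),("scene",275,271,.09),("top",241.5,187.5,.09)):
    q=at(n,u,v,z);print(n,q.round(4),q[:2]@X,q[:2]@Y)
a=ray("scene",367.3,228.8);b=ray("top",221.9,277.9)
M=np.c_[a[1],-b[1]];k=np.linalg.lstsq(M,b[0]-a[0],rcond=None)[0];pa=a[0]+k[0]*a[1];pb=b[0]+k[1]*b[1];print(pa,pb)
a=ray("scene",345.3,194.7);b=ray("top",260,283)
M=np.c_[a[1],-b[1]];k=np.linalg.lstsq(M,b[0]-a[0],rcond=None)[0];pa=a[0]+k[0]*a[1];pb=b[0]+k[1]*b[1];print(pa,pb)
```

```text
scene [0.4846 0.1419 0.107 ] 0.5037009974749465 0.035810628002383944
top [0.4814 0.1356 0.107 ] 0.49922146797421413 0.030353872780683064
scene [0.5592 0.103  0.075 ] 0.568271599210363 -0.018036082826800307
top [0.557  0.0989 0.075 ] 0.5653456238168119 -0.021560991124774102
scene [0.6073 0.1148 0.09  ] 0.6178135735813999 -0.016637766239268163
top [0.6055 0.1088 0.09  ] 0.6148351362812343 -0.022150975241809166
[0.47951379 0.13864925 0.09575681] [0.48053418 0.13785024 0.09552159]
[0.47238253 0.0850648  0.10057906] [0.47295408 0.08462729 0.1004783 ]
```

Run:
```python
from h import *
for z in(.1783,.19,.20):
  for dx in(-.008,.008):
    print(z,dx,proj("scene",[[*(X*(.4816+dx)+Y*(-.0156+s*w)),z] for s in(-1,1) for w in(.025,.0345)]).round(0).tolist())
a=cv2.imread("pics/t1.png")[115:185,320:410]
cv2.imwrite("pics/t5.png",cv2.resize(a,(720,560),interpolation=cv2.INTER_CUBIC))
```

```text
0.1783 -0.008 [[341.0, 147.0], [335.0, 143.0], [374.0, 171.0], [381.0, 175.0]]
0.1783 0.008 [[332.0, 155.0], [326.0, 151.0], [366.0, 179.0], [373.0, 184.0]]
0.19 -0.008 [[342.0, 141.0], [335.0, 137.0], [376.0, 165.0], [383.0, 170.0]]
0.19 0.008 [[333.0, 150.0], [327.0, 145.0], [368.0, 174.0], [374.0, 178.0]]
0.2 -0.008 [[343.0, 136.0], [336.0, 132.0], [378.0, 160.0], [385.0, 165.0]]
0.2 0.008 [[334.0, 144.0], [328.0, 140.0], [369.0, 169.0], [376.0, 174.0]]
```

View pics/t5.png

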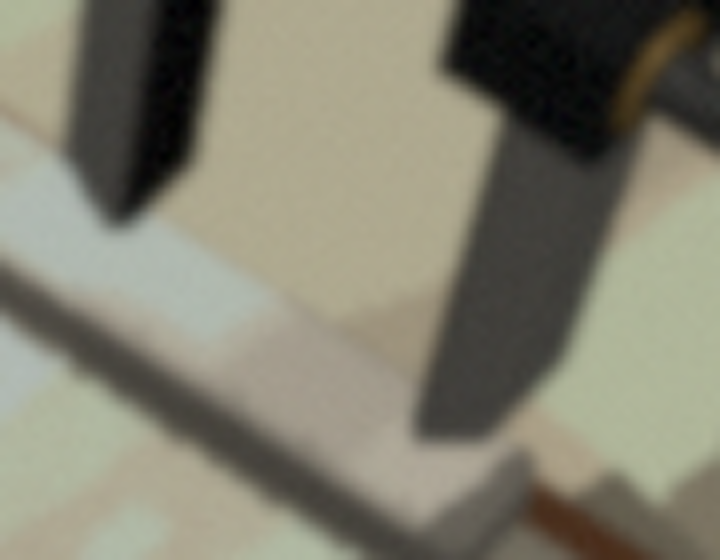

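The fingertips appear about 16–20 mm higher in the image than reported: front inner tips at (335,143) and (372,169), predicted at (332,155) and (366,179). That means only the knob's top edge was pinched. I'll re-grasp about 22 mm lower.

```bash
python3 -m jog '[{"ax":0,"ay":0,"az":0,"tx":0.052,"ty":0.002,"tz":0,"gripper":0.05},{"ax":0,"ay":0,"az":0,"tx":0.052,"ty":0.001,"tz":0,"gripper":0.05},{"ax":0,"ay":0,"az":0,"tx":0.052,"ty":0,"tz":0,"gripper":0.05},{"ax":0,"ay":0,"az":0,"tx":0,"ty":0,"tz":0.045,"gripper":0.05},{"ax":0,"ay":0,"az":0,"tx":0,"ty":0,"tz":0.035,"gripper":0.05},{"ax":0,"ay":0,"az":0,"tx":0,"ty":0,"tz":0.02,"gripper":0.05},{"ax":0,"ay":0,"az":0,"tx":0,"ty":0,"tz":0.01,"gripper":0.05},{"ax":0,"ay":0,"az":0,"tx":0,"ty":0,"tz":0,"gripper":0.05}]' 20; python3 -c "
from h import *
st()"
```

```text
t: 5.7
eef_pos: [0.4887, 0.1389, 0.0584]
orientation: [0.0, 0.994, 0.107, -0.001]
ft_force: [0.3, -0.2, 0.8]
opening: 0.0499
grip_force: 0.0
t 5.7 board 0.507 0.032 0.0584 yaw 0.2139 z [-0.002 -0.    -1.   ] F [ 0.3 -0.2  0.8] op 0.0499 gf 0.0 q6 1.52
```

```bash
python3 -m jog '[{"ax":0,"ay":0,"az":0,"tx":-0.003,"ty":0,"tz":0,"gripper":0.0},{"ax":0,"ay":0,"az":0,"tx":0,"ty":0,"tz":0,"gripper":0.0},{"ax":0,"ay":0,"az":0,"tx":0,"ty":0,"tz":0,"gripper":0.0},{"ax":0,"ay":0,"az":0,"tx":0,"ty":0,"tz":0,"gripper":0.0},{"ax":0,"ay":0,"az":0,"tx":0,"ty":0,"tz":0,"gripper":0.0},{"ax":0,"ay":0,"az":0,"tx":0,"ty":0,"tz":0,"gripper":0.0}]' 20; python3 -c "
from h import *
st()"
```

```text
t: 6.45
eef_pos: [0.4854, 0.1386, 0.0602]
orientation: [-0.0, 0.994, 0.107, 0.0]
ft_force: [-2.6, 3.1, 4.6]
opening: 0.0173
grip_force: 20.0
t 6.45 board 0.5038 0.0324 0.0602 yaw 0.214 z [ 0.     0.001 -1.   ] F [-2.6  3.1  4.6] op 0.0173 gf 20.0 q6 1.52
```

Opening 17.3 mm at 20 N is a proper grip. I'll continue the arc to open.

```bash
python3 -m jog '[{"ax":0,"ay":0,"az":0,"tx":0.0099,"ty":-0.0105,"tz":0,"gripper":0.0},{"ax":0,"ay":0,"az":0,"tx":0.0094,"ty":-0.0073,"tz":0,"gripper":0.0},{"ax":0,"ay":0,"az":0,"tx":0.0103,"ty":-0.0059,"tz":0,"gripper":0.0},{"ax":0,"ay":0,"az":0,"tx":0.011,"ty":-0.0044,"tz":0,"gripper":0.0},{"ax":0,"ay":0,"az":0,"tx":0.0105,"ty":-0.0025,"tz":0,"gripper":0.0},{"ax":0,"ay":0,"az":0,"tx":0,"ty":0,"tz":0,"gripper":0.0}]' 20; python3 -c "
from h import *
st()"
```

```text
t: 7.2
eef_pos: [0.5305, 0.1788, 0.06]
orientation: [0.0, 0.994, 0.107, 0.001]
ft_force: [0.2, -0.4, 3.9]
opening: 0.0172
grip_force: 19.9
t 7.2 board 0.5564 0.0621 0.06 yaw 0.2135 z [ 0.002 -0.    -1.   ] F [ 0.2 -0.4  3.9] op 0.0172 gf 19.9 q6 1.58
```

The lever is at about 1.4, open. I'll release, rise, and move over the grip block.

```bash
python3 -m jog '[{"ax":0,"ay":0,"az":0,"tx":0,"ty":0,"tz":0,"gripper":0.05},{"ax":0,"ay":0,"az":0,"tx":0,"ty":0,"tz":0,"gripper":0.05},{"ax":0,"ay":0,"az":0,"tx":0,"ty":0,"tz":-0.04,"gripper":0.05},{"ax":0,"ay":0,"az":0,"tx":0,"ty":0,"tz":-0.05,"gripper":0.05},{"ax":0,"ay":0,"az":0,"tx":0.03,"ty":0.0415,"tz":0,"gripper":0.05},{"ax":0,"ay":0,"az":0,"tx":0.03,"ty":0.0415,"tz":0,"gripper":0.05},{"ax":0,"ay":0,"az":0,"tx":0,"ty":0,"tz":0,"gripper":0.05}]' 20
python3 - <<'E'
from h import *
st((.617,-.0205))
o=[cv2.cvtColor(imaging.grab_frame(n),cv2.COLOR_RGB2BGR) for n in("scene","top")]
cv2.imwrite("pics/s6.png",o[0]);cv2.imwrite("pics/t6.png",o[1])
hsv=cv2.cvtColor(o[0],cv2.COLOR_BGR2HSV);m=((hsv[...,0]<6)|(hsv[...,0]>174))&(hsv[...,1]>170)&(hsv[...,2]>60)
n,l,s,c=cv2.connectedComponentsWithStats(m.astype(np.uint8));print([(s[i].tolist(),c[i].round(1).tolist()) for i in range(1,n) if s[i][4]>20])
E
```

```text
t: 8.07
eef_pos: [0.6065, 0.1078, 0.148]
orientation: [0.0, 0.994, 0.105, -0.001]
ft_force: [-0.3, -0.2, 0.3]
opening: 0.05
grip_force: 0.0
t 8.07 board 0.6156 -0.0233 0.148 yaw 0.2099 z [-0.001 -0.001 -1.   ] F [-0.3 -0.2  0.3] op 0.05 gf 0.0 q6 1.45
need tool tx,ty [ 0.0014 -0.0028]
[([298, 252, 10, 8, 56], [303.0, 256.0]), ([326, 261, 43, 25, 469], [350.2, 272.4])]
```

```bash
python3 -m jog '[{"ax":0,"ay":0,"az":0,"tx":0.001,"ty":-0.002,"tz":0.04,"gripper":0.05},{"ax":0,"ay":0,"az":0,"tx":0,"ty":0,"tz":0.03,"gripper":0.05},{"ax":0,"ay":0,"az":0,"tx":0,"ty":0,"tz":0.018,"gripper":0.05},{"ax":0,"ay":0,"az":0,"tx":0,"ty":0,"tz":0,"gripper":0.0},{"ax":0,"ay":0,"az":0,"tx":0,"ty":0,"tz":0,"gripper":0.0},{"ax":0,"ay":0,"az":0,"tx":0,"ty":0,"tz":0,"gripper":0.0},{"ax":0,"ay":0,"az":0,"tx":0,"ty":0,"tz":0,"gripper":0.0},{"ax":0,"ay":0,"az":0,"tx":0,"ty":0,"tz":0,"gripper":0.0},{"ax":0,"ay":0,"az":0,"tx":0,"ty":0,"tz":0,"gripper":0.0}]' 45; python3 -c "
from h import *
st()"
```

```text
t: 9.3
eef_pos: [0.6075, 0.113, 0.0644]
orientation: [-0.0, 0.994, 0.107, 0.003]
ft_force: [0.4, -0.4, 6.0]
opening: 0.0
grip_force: 2.9
t 9.3 board 0.6176 -0.0184 0.0644 yaw 0.2138 z [ 0.005  0.001 -1.   ] F [ 0.4 -0.4  6. ] op 0.0 gf 2.9 q6 1.45
```

The fingers closed on top of the block, which confirms a z offset of about 26 mm (tip really near 90 mm at a reported 64). I'll rise, open, and descend carefully to a lower reported z.

```bash
python3 -m jog '[{"ax":0,"ay":0,"az":0,"tx":0,"ty":0,"tz":-0.02,"gripper":0.05},{"ax":0,"ay":0,"az":0,"tx":0,"ty":0,"tz":0,"gripper":0.05},{"ax":0,"ay":0,"az":0,"tx":0,"ty":0,"tz":0,"gripper":0.05},{"ax":0,"ay":0,"az":0,"tx":0,"ty":0,"tz":0,"gripper":0.05},{"ax":0,"ay":0,"az":0,"tx":0,"ty":0,"tz":0,"gripper":0.05},{"ax":0,"ay":0,"az":0,"tx":0,"ty":0.0015,"tz":0,"gripper":0.05},{"ax":0,"ay":0,"az":0,"tx":0,"ty":0,"tz":0.015,"gripper":0.05},{"ax":0,"ay":0,"az":0,"tx":0,"ty":0,"tz":0.01,"gripper":0.05},{"ax":0,"ay":0,"az":0,"tx":0,"ty":0,"tz":0.005,"gripper":0.05},{"ax":0,"ay":0,"az":0,"tx":0,"ty":0,"tz":0,"gripper":0.05}]' 45
python3 - <<'E'
from h import *
st()
o=[cv2.resize(cv2.cvtColor(imaging.grab_frame(n),cv2.COLOR_RGB2BGR)[a:a+150,b:b+150],(400,400),interpolation=cv2.INTER_CUBIC) for n,a,b in(("scene",180,210),("top",130,160))]
cv2.imwrite("pics/t7.png",np.hstack(o))
E
```

```text
t: 10.55
eef_pos: [0.6055, 0.1111, 0.0506]
orientation: [0.0, 0.994, 0.107, -0.001]
ft_force: [-0.1, 0.0, -0.5]
opening: 0.0505
grip_force: 0.0
t 10.55 board 0.6153 -0.0199 0.0506 yaw 0.2138 z [-0.002 -0.    -1.   ] F [-0.1  0.  -0.5] op 0.0505 gf 0.0 q6 1.45
```

View pics/t7.png

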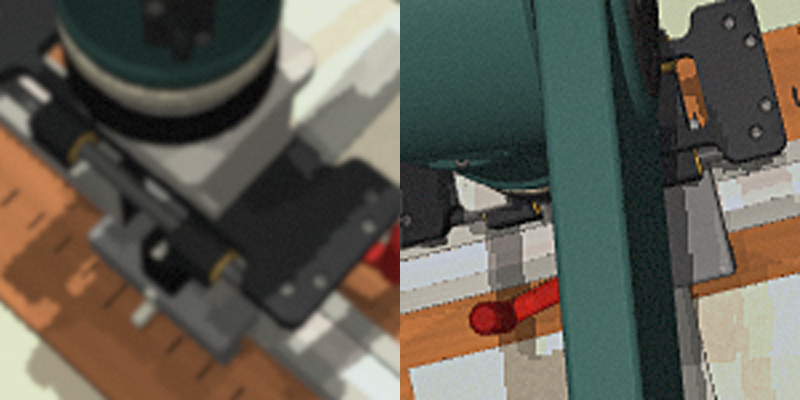

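The lever is open (knob at top-crop (493,315), pointing +y), and the fingers straddle the black block at scene-crop (158,255). I'll go 12 mm lower and close.

```bash
python3 -m jog '[{"ax":0,"ay":0,"az":0,"tx":0.001,"ty":0,"tz":0.007,"gripper":0.05},{"ax":0,"ay":0,"az":0,"tx":0,"ty":0,"tz":0.006,"gripper":0.05},{"ax":0,"ay":0,"az":0,"tx":0,"ty":0,"tz":0,"gripper":0.0},{"ax":0,"ay":0,"az":0,"tx":0,"ty":0,"tz":0,"gripper":0.0},{"ax":0,"ay":0,"az":0,"tx":0,"ty":0,"tz":0,"gripper":0.0},{"ax":0,"ay":0,"az":0,"tx":0,"ty":0,"tz":0,"gripper":0.0},{"ax":0,"ay":0,"az":0,"tx":0,"ty":0,"tz":0,"gripper":0.0}]' 45; python3 -c "
from h import *
st()"
```

```text
t: 11.52
eef_pos: [0.6074, 0.1107, 0.0388]
orientation: [0.001, 0.994, 0.107, 0.0]
ft_force: [0.1, -1.6, 1.6]
opening: 0.0217
grip_force: 45.0
t 11.53 board 0.617 -0.0207 0.0388 yaw 0.2136 z [ 0.001 -0.001 -1.   ] F [ 0.1 -1.6  1.6] op 0.0217 gf 45.0 q6 1.45
```

Gripped at 21.7 mm and 45 N. I'll slide +70 mm along board y.

```bash
python3 -m jog '[{"ax":0,"ay":0,"az":0,"tx":0,"ty":-0.01,"tz":0,"gripper":0.0},{"ax":0,"ay":0,"az":0,"tx":0,"ty":-0.01,"tz":0,"gripper":0.0},{"ax":0,"ay":0,"az":0,"tx":0,"ty":-0.01,"tz":0,"gripper":0.0},{"ax":0,"ay":0,"az":0,"tx":0,"ty":-0.01,"tz":0,"gripper":0.0},{"ax":0,"ay":0,"az":0,"tx":0,"ty":-0.01,"tz":0,"gripper":0.0},{"ax":0,"ay":0,"az":0,"tx":0,"ty":-0.01,"tz":0,"gripper":0.0},{"ax":0,"ay":0,"az":0,"tx":0,"ty":-0.01,"tz":0,"gripper":0.0},{"ax":0,"ay":0,"az":0,"tx":0,"ty":0,"tz":0,"gripper":0.0},{"ax":0,"ay":0,"az":0,"tx":0,"ty":0,"tz":0,"gripper":0.0}]' 45
python3 - <<'E'
from h import *
st((.617,.05))
cv2.imwrite("pics/s8.png",cv2.cvtColor(imaging.grab_frame("scene"),cv2.COLOR_RGB2BGR))
E
```

```text
t: 12.65
eef_pos: [0.5931, 0.1756, 0.0388]
orientation: [0.003, 0.994, 0.106, 0.0]
ft_force: [1.3, -11.2, 0.5]
opening: 0.0214
grip_force: 45.1
t 12.65 board 0.6169 0.0458 0.0388 yaw 0.2119 z [ 0.001 -0.007 -1.   ] F [  1.3 -11.2   0.5] op 0.0214 gf 45.1 q6 1.56
need tool tx,ty [ 0.0001 -0.0042]
```

```bash
python3 -m jog '[{"ax":0,"ay":0,"az":0,"tx":0,"ty":-0.0045,"tz":0,"gripper":0.0},{"ax":0,"ay":0,"az":0,"tx":0,"ty":0,"tz":0,"gripper":0.0},{"ax":0,"ay":0,"az":0,"tx":0,"ty":0,"tz":0,"gripper":0.0}]' 45; python3 -c "
from h import *
st((.617,.05))"
```

```text
t: 13.08
eef_pos: [0.5924, 0.179, 0.0388]
orientation: [0.004, 0.994, 0.105, 0.0]
ft_force: [1.9, -14.0, 1.7]
opening: 0.022
grip_force: 45.1
t 13.07 board 0.6169 0.0492 0.0388 yaw 0.2114 z [ 0.002 -0.008 -1.   ] F [  1.9 -14.    1.7] op 0.022 gf 45.1 q6 1.57
need tool tx,ty [ 0.0001 -0.0008]
```

```bash
python3 -m jog '[{"ax":0,"ay":0,"az":0,"tx":0,"ty":0,"tz":0,"gripper":0.05},{"ax":0,"ay":0,"az":0,"tx":0,"ty":0,"tz":0,"gripper":0.05},{"ax":0,"ay":0,"az":0,"tx":0,"ty":0,"tz":0,"gripper":0.05},{"ax":0,"ay":0,"az":0,"tx":0,"ty":0,"tz":-0.04,"gripper":0.05},{"ax":0,"ay":0,"az":0,"tx":0,"ty":0,"tz":-0.06,"gripper":0.05},{"ax":0,"ay":0,"az":0,"tx":-0.06,"ty":0,"tz":0,"gripper":0.05},{"ax":0,"ay":0,"az":0,"tx":-0.06,"ty":0,"tz":0,"gripper":0.05},{"ax":0,"ay":0,"az":0,"tx":-0.06,"ty":0,"tz":0,"gripper":0.05},{"ax":0,"ay":0,"az":0,"tx":-0.06,"ty":0,"tz":0,"gripper":0.05},{"ax":0,"ay":0,"az":0,"tx":0,"ty":0,"tz":0,"gripper":0.05}]' 20
python3 - <<'E'
from h import *
st()
for n in("scene","top"):
    im=cv2.cvtColor(imaging.grab_frame(n),cv2.COLOR_RGB2BGR);cv2.imwrite(f"pics/{n}9.png",im)
    hsv=cv2.cvtColor(im,cv2.COLOR_BGR2HSV).astype(int);h,s,v=hsv[...,0],hsv[...,1],hsv[...,2]
    uv=proj(n,[*(X*.617+Y*.05),.09])[0]; yy,xx=np.mgrid[:420,:560]
    for nm,m,near in(("red",((h<6)|(h>174))&(s>170)&(v>60),999),("orange",(h>=14)&(h<25)&(s>170)&(v>100),80),("dark",(v<45),25)):
        m=m&(np.hypot(xx-uv[0],yy-uv[1])<near)
        k,l,st_,c=cv2.connectedComponentsWithStats(m.astype(np.uint8))
        print(n,nm,[(st_[i].tolist(),c[i].round(1).tolist()) for i in range(1,k) if st_[i][4]>25])
    print(n,"pred grip",uv.round(1))
E
```

```text
t: 14.32
eef_pos: [0.3531, 0.1332, 0.1382]
orientation: [-0.0, 0.994, 0.107, 0.0]
ft_force: [1.3, 0.5, -0.2]
opening: 0.0502
grip_force: 0.0
t 14.32 board 0.3733 0.0553 0.1382 yaw 0.2151 z [ 0.     0.001 -1.   ] F [ 1.3  0.5 -0.2] op 0.0502 gf 0.0 q6 1.57
scene red [([332, 273, 69, 47, 802], [361.0, 293.4]), ([401, 302, 17, 21, 200], [409.6, 310.8])]
scene orange [([282, 337, 21, 22, 197], [292.2, 346.6])]
scene dark [([305, 297, 24, 30, 352], [316.1, 313.4])]
scene pred grip [317.  305.9]
top red [([154, 225, 59, 37, 642], [187.3, 242.0]), ([137, 256, 13, 12, 116], [143.1, 261.2])]
top orange [([192, 168, 12, 19, 157], [197.4, 176.7])]
top dark [([184, 189, 23, 22, 297], [195.8, 200.5])]
top pred grip [191.7 198.4]
```

```bash
cat > m.py <<'E'
from h import *
import sys
def meas(tag):
    for n in("scene","top"):
        im=cv2.imread(f"pics/{n}{tag}.png");hsv=cv2.cvtColor(im,cv2.COLOR_BGR2HSV).astype(int);h,s,v=hsv[...,0],hsv[...,1],hsv[...,2]
        g0=.617*X+(.05 if tag!="0" else -.02)*Y
        uv=proj(n,[*g0,.09])[0];yy,xx=np.mgrid[:420,:560];rr=np.hypot(xx-uv[0],yy-uv[1])
        # board y of clip: centroid of orange, z .022
        uo=proj(n,[*(X*.659+Y*.05),.022])[0]
        m=(h>=14)&(h<26)&(s>150)&(v>80)&(np.hypot(xx-uo[0],yy-uo[1])<25)
        q=at(n,xx[m].mean(),yy[m].mean(),.022)[:2]
        # stripe: bright px within dilated dark block
        d=((v<50)&(rr<25)).astype(np.uint8);hull=cv2.convexHull(np.argwhere(d)[:,::-1].astype(np.int32));mk=np.zeros(d.shape,np.uint8);cv2.fillConvexPoly(mk,hull,1)
        w=(v-70).clip(0)*(mk>0)*(s<90);c=(xx*w).sum()/w.sum(),(yy*w).sum()/w.sum()
        g=at(n,*c,.09)[:2]
        print(tag,n,"clip",(q@X).round(4),(q@Y).round(4),"stripe px",np.round(c,1),(w>0).sum(),(g@X).round(4),(g@Y).round(4),"diff",((q-g)@Y).round(4))
meas("0");meas("9")
from h import *
a=cv2.imread("pics/top9.png");v=cv2.cvtColor(a,cv2.COLOR_BGR2HSV)
print(v[178:212,182:208,2])
E
python3 -c "
import numpy as np;np.set_printoptions(linewidth=200,threshold=99999)
import m"
```

```text
0 scene clip 0.6606 0.0508 stripe px [276.2 269.1] 393 0.615 -0.0172 diff 0.068
0 top clip 0.6548 0.0495 stripe px [240.5 186.2] 214 0.617 -0.0212 diff 0.0707
9 scene clip 0.6605 0.0507 stripe px [319.7 305.2] 393 0.6142 0.0519 diff -0.0012
9 top clip 0.6577 0.0504 stripe px [192.2 197.3] 196 0.6183 0.0489 diff 0.0015
[[140 136 136 131 138 133 134 136 136 141 137 142 142 143 141 144 140 139 142 147 151  62  48 131 135 133]
 [134 134 137 137 138 136 138 142 139 142 135 140 142 140 141 138 135 138 139 143 146 107  40 132 135 137]
 [137 140 129 138 134 136 137 139 136 134 135 102 148 139 142 142 142 142 140 139 145 151  38 135 136 141]
 [140 138 138 137 136 135 135 134 132 135 130  92 145 144 141 141 142 141 141 144 140 149  36 132 135 135]
 [136 134 133 136 133 130 131 133 133 135 132 128 144 140 140 138 142 140 140 142 148 151  58 109 131 134]
 [135 133 133 132 131 134 133 132 129 129 132 135 139 141 143 141 142 140 144 140 147 154  84  59 126 138]
 [133 129 131 131 133 134 133 134 131 136 137 135 108 138 140 140 145 144 150 155 151 111  49  89 110 136]
 [135 129 133 134 135 135 133 1
[... 2158 characters left out ...]
 170  24  28  37  28  35  25   8   9  27  10   8   1  98]
 [106 109 111 117  53  18  36  33  31  19 108 176 184  60  22  24  35  12  11  12   9  17   9  15   0  71]
 [104 104 110 112  85  22  35  30  23  27  65 119  73  25   1  12   8  30  14  19  12  12  14   0  27  98]
 [103 110 108 112 113  59  12  14  23   7  24  30  13  11  25  10  27   5   9   1  19   0  25  39  88  97]
 [112 110 112 110 113 113  82  26  22   8   0   5  19  10  10  17   8   0  20  52  76 102  99 100 101  99]
 [106 108 109 111 106 114 113 112 119  81  87  21  24   0  25  50  76 106 100 104 102 101 100  98  93  96]
 [104 109 105 109 110 106 112 112 115 116 117 111  95 100 100  99 102 101 105  99  97  93  94  99  94  96]]
```

Run:
```python
from h import *
np.set_printoptions(linewidth=250,threshold=99999)
v=cv2.cvtColor(cv2.imread("pics/scene9.png"),cv2.COLOR_BGR2HSV)
print(proj("scene",[*(X*.67+Y*.05),.045]),proj("scene",[*(X*.67+Y*.05),.02]))
print("rows 300-345 cols 296-328");print(v[298:345,292:326,2])
for z in(.02,.03,.045,.06):
    q=at("top",198,188,z)[:2];print(z,q@X,q@Y)
q=at("top",192.0,199,.09)[:2];print(q@X,q@Y)
```

```text
[[286.7844929  348.37547691]] [[286.50904604 352.95130072]]
rows 300-345 cols 296-328
[[114 115 113 116 115 117 118 118 116 116 115 114 113 114 114 115 114 114 113 107  98  80  56  34  24  23  28  36  52  80 101 112 113 114]
 [115 113 114 113 116 116 115 116 114 114 113 113 113 113 114 115 115 112 107  98  84  62  39  27  25  24  23  32  55  86 113 126 120 114]
 [114 115 113 114 113 115 116 116 116 113 114 116 113 113 115 115 111 109 101  82  63  41  29  24  27  24  31  50  84 116 141 143 131 116]
 [115 115 114 114 115 115 115 115 114 116 114 114 114 114 114 114 112 103  86  62  41  30  24  28  23  33  51  81 116 145 157 151 128 105]
 [114 114 114 112 114 114 114 115 114 113 114 113 114 114 112 107 104  91  70  46  27  23  25  22  31  49  83 116 143 158 156 140 111  79]
 [113 113 115 115 113 117 114 116 116 113 114 113 112 113 110 104  90  69  48  32  23  25  26  30  45  78 114 145 159 158 142 113  77  50]
 [116 116 115 115 113 116 114 115 115 113 113 113 115 111 104  92  70  49  30  26  26  26  29  45  73 112 143 156 158 144 115  80  49  32]
 [114 114 114 115 115 114 115 116 111 113
[... 5035 characters left out ...]
7 126 121 107  97  88  82  78  76  74  72  63  54  44  44  49  63]
 [152 152 152 150 151 153 151 150 145 140 129 124 122 111 102 102 119 134 138 134 125 115 103  89  83  77  75  73  71  64  55  49  42  52]
 [151 150 150 152 151 152 152 149 150 145 141 127 110  95  99 117 133 140 141 143 136 132 122 107  89  82  78  77  75  70  65  57  49  45]
 [152 151 151 153 151 151 151 151 150 146 135 123 106  99 112 129 139 141 142 142 142 142 133 121 101  88  83  80  79  77  71  67  55  47]]
0.02 0.641136695284257 0.052943658378896884
0.03 0.6394311512101964 0.05079631143830057
0.045 0.6368728350991055 0.04757529102740616
0.06 0.6343145189880145 0.04435427061651171
0.6161350085224275 0.04977407941667798
```

Run:
```python
from h import *
def tri(s,t):
    a=ray("scene",*s);b=ray("top",*t);k=np.linalg.lstsq(np.c_[a[1],-b[1]],b[0]-a[0],rcond=None)[0]
    p=(a[0]+k[0]*a[1]+b[0]+k[1]*b[1])/2;return (p[:2]@X).round(4),(p[:2]@Y).round(4),p[2].round(4)
print("ptr",tri((303.5,332.5),(198,188)))
print("stripe",tri((317.7,306.5),(192,199)));q=at("scene",317.7,306.5,.09)[:2];print(q@X,q@Y)
for z in (.015,.022):
  for uv in((292.2,346.6),(292.7,348.3)): print("clip",tri(uv,(197.6,176.7)))
for s,z in(((303.5,332.5),.022),((303.5,332.5),.03)): q=at("scene",*s,z)[:2];print(z,q@X,q@Y)
for z in(.022,.03): q=at("top",198,188,z)[:2];print(z,q@X,q@Y)
```

```text
ptr (np.float64(0.6388), np.float64(0.0505), np.float64(0.0324))
stripe (np.float64(0.6164), np.float64(0.0506), np.float64(0.0873))
0.6170254609925865 0.051140298013484395
clip (np.float64(0.6589), np.float64(0.0499), np.float64(0.0184))
clip (np.float64(0.6595), np.float64(0.051), np.float64(0.0142))
clip (np.float64(0.6589), np.float64(0.0499), np.float64(0.0184))
clip (np.float64(0.6595), np.float64(0.051), np.float64(0.0142))
0.022 0.6362291522581859 0.049371074392267816
0.03 0.6380493952993757 0.05047141489356849
0.022 0.6407955864694448 0.052514188990777616
0.03 0.6394311512101964 0.05079631143830057
```

Pointer y is 0.0505, stripe 0.0506 and clip 0.050–0.051, so they line up within about 1 mm. Next I'll move above the knob, now expected near board (0.555, 0.133).

```bash
python3 -m jog '[{"ax":0,"ay":0,"az":0,"tx":0.0455,"ty":-0.0195,"tz":0,"gripper":0.05},{"ax":0,"ay":0,"az":0,"tx":0.0455,"ty":-0.0195,"tz":0,"gripper":0.05},{"ax":0,"ay":0,"az":0,"tx":0.0455,"ty":-0.0195,"tz":0,"gripper":0.05},{"ax":0,"ay":0,"az":0,"tx":0.0455,"ty":-0.0195,"tz":0,"gripper":0.05},{"ax":0,"ay":0,"az":0,"tx":0,"ty":0,"tz":0,"gripper":0.05},{"ax":0,"ay":0,"az":0,"tx":0,"ty":0,"tz":0,"gripper":0.05}]' 15
python3 - <<'E'
from h import *
for n,u,v in(("top",143.1,261.2),("scene",409.6,310.8)):
    for z in(.09,.107): q=at(n,u,v,z)[:2];print(n,z,q@X,q@Y)
st((.555,.133))
E
```

```text
t: 15.18
eef_pos: [0.5183, 0.2482, 0.1376]
orientation: [0.0, 0.994, 0.107, -0.001]
ft_force: [-0.4, 0.3, -0.3]
opening: 0.0499
grip_force: 0.0
top 0.09 0.5474481423381075 0.13762033772201998
top 0.107 0.5467156667684558 0.131326874274604
scene 0.09 0.548291473654962 0.13495642488014856
scene 0.107 0.5552822990084252 0.13499255019208625
t 15.18 board 0.5592 0.1325 0.1376 yaw 0.2139 z [-0.002 -0.001 -1.   ] F [-0.4  0.3 -0.3] op 0.0499 gf 0.0 q6 1.7
need tool tx,ty [-0.0042 -0.0005]
```

```bash
python3 -m jog '[{"ax":0,"ay":0,"az":0,"tx":-0.007,"ty":-0.001,"tz":0.03,"gripper":0.05},{"ax":0,"ay":0,"az":0,"tx":0,"ty":0,"tz":0.03,"gripper":0.05},{"ax":0,"ay":0,"az":0,"tx":0,"ty":0,"tz":0.018,"gripper":0.05},{"ax":0,"ay":0,"az":0,"tx":0,"ty":0,"tz":0,"gripper":0.0},{"ax":0,"ay":0,"az":0,"tx":0,"ty":0,"tz":0,"gripper":0.0},{"ax":0,"ay":0,"az":0,"tx":0,"ty":0,"tz":0,"gripper":0.0},{"ax":0,"ay":0,"az":0,"tx":0,"ty":0,"tz":0,"gripper":0.0},{"ax":0,"ay":0,"az":0,"tx":0,"ty":0,"tz":0,"gripper":0.0},{"ax":0,"ay":0,"az":0,"tx":0,"ty":0,"tz":0,"gripper":0.0}]' 15; python3 -c "
from h import *
st()"
```

```text
t: 16.3
eef_pos: [0.5122, 0.2467, 0.0619]
orientation: [0.001, 0.994, 0.106, 0.001]
ft_force: [1.0, -5.0, 5.7]
opening: 0.0171
grip_force: 15.0
t 16.3 board 0.5528 0.1324 0.0619 yaw 0.2133 z [ 0.003 -0.001 -1.   ] F [ 1.  -5.   5.7] op 0.0171 gf 15.0 q6 1.71
```

```bash
python3 -m jog '[{"ax":0,"ay":0,"az":0,"tx":-0.0116,"ty":0.0042,"tz":0,"gripper":0.0},{"ax":0,"ay":0,"az":0,"tx":-0.011,"ty":0.0044,"tz":0,"gripper":0.0},{"ax":0,"ay":0,"az":0,"tx":-0.0103,"ty":0.0059,"tz":0,"gripper":0.0},{"ax":0,"ay":0,"az":0,"tx":-0.0094,"ty":0.0073,"tz":0,"gripper":0.0},{"ax":0,"ay":0,"az":0,"tx":-0.0083,"ty":0.0085,"tz":0,"gripper":0.0},{"ax":0,"ay":0,"az":0,"tx":0,"ty":0,"tz":0,"gripper":0.0}]' 15; python3 -c "
from h import *
st()"
```

```text
t: 17.05
eef_pos: [0.467, 0.2077, 0.0617]
orientation: [-0.001, 0.994, 0.107, 0.0]
ft_force: [0.4, -0.2, 8.0]
opening: 0.0175
grip_force: 15.0
t 17.05 board 0.5004 0.1038 0.0617 yaw 0.2138 z [ 0.     0.002 -1.   ] F [ 0.4 -0.2  8. ] op 0.0175 gf 15.0 q6 1.66
```

```bash
python3 -m jog '[{"ax":0,"ay":0,"az":0,"tx":-0.007,"ty":0.0096,"tz":0,"gripper":0.0},{"ax":0,"ay":0,"az":0,"tx":-0.0056,"ty":0.0105,"tz":0,"gripper":0.0},{"ax":0,"ay":0,"az":0,"tx":-0.0041,"ty":0.0112,"tz":0,"gripper":0.0},{"ax":0,"ay":0,"az":0,"tx":-0.0025,"ty":0.0116,"tz":0,"gripper":0.0},{"ax":0,"ay":0,"az":0,"tx":-0.0008,"ty":0.0119,"tz":0,"gripper":0.0},{"ax":0,"ay":0,"az":0,"tx":0,"ty":0.002,"tz":0,"gripper":0.0},{"ax":0,"ay":0,"az":0,"tx":0,"ty":0,"tz":0,"gripper":0.0}]' 15; python3 -c "
from h import *
st()"
```

```text
t: 17.92
eef_pos: [0.4575, 0.1499, 0.061]
orientation: [-0.003, 0.994, 0.107, -0.002]
ft_force: [-2.8, 4.3, 8.9]
opening: 0.0175
grip_force: 15.0
t 17.93 board 0.4788 0.0494 0.061 yaw 0.2147 z [-0.005  0.005 -1.   ] F [-2.8  4.3  8.9] op 0.0175 gf 15.0 q6 1.55
```

```bash
python3 -m jog '[{"ax":0,"ay":0,"az":0,"tx":0,"ty":0.003,"tz":0,"gripper":0.0},{"ax":0,"ay":0,"az":0,"tx":0,"ty":0,"tz":0,"gripper":0.0},{"ax":0,"ay":0,"az":0,"tx":0,"ty":0,"tz":0,"gripper":0.0}]' 15; python3 -c "
from h import *
st()"
```

```text
t: 18.3
eef_pos: [0.4573, 0.1498, 0.061]
orientation: [-0.006, 0.994, 0.108, -0.002]
ft_force: [-5.4, 9.7, 8.9]
opening: 0.0174
grip_force: 15.0
t 18.3 board 0.4787 0.0493 0.061 yaw 0.2157 z [-0.006  0.011 -1.   ] F [-5.4  9.7  8.9] op 0.0174 gf 15.0 q6 1.54
```

The knob is on the hard stop: force rose with no motion. I'll unload, release, retreat and verify.

```bash
python3 -m jog '[{"ax":0,"ay":0,"az":0,"tx":0,"ty":-0.003,"tz":0,"gripper":0.0},{"ax":0,"ay":0,"az":0,"tx":0,"ty":0,"tz":0,"gripper":0.05},{"ax":0,"ay":0,"az":0,"tx":0,"ty":0,"tz":0,"gripper":0.05},{"ax":0,"ay":0,"az":0,"tx":0,"ty":0,"tz":0,"gripper":0.05},{"ax":0,"ay":0,"az":0,"tx":0,"ty":0,"tz":-0.03,"gripper":0.05},{"ax":0,"ay":0,"az":0,"tx":0,"ty":0,"tz":-0.05,"gripper":0.05},{"ax":0,"ay":0,"az":0,"tx":-0.04,"ty":0,"tz":-0.03,"gripper":0.05},{"ax":0,"ay":0,"az":0,"tx":-0.06,"ty":0,"tz":0,"gripper":0.05},{"ax":0,"ay":0,"az":0,"tx":-0.05,"ty":0,"tz":0,"gripper":0.05},{"ax":0,"ay":0,"az":0,"tx":0,"ty":0,"tz":0,"gripper":0.05}]' 15
python3 - <<'E'
from h import *
st()
for n,pr in(("scene",((317.7,306.5))),("top",(192,199))):
    im=cv2.cvtColor(imaging.grab_frame(n),cv2.COLOR_RGB2BGR);o=cv2.imread(f"pics/{n}9.png");cv2.imwrite(f"pics/{n}10.png",im)
    u,v=map(int,pr);T=o[v-14:v+14,u-14:u+14];S=im[v-24:v+24,u-24:u+24]
    R=cv2.matchTemplate(S,T,cv2.TM_CCOEFF_NORMED);print(n,"block shift px",np.array(cv2.minMaxLoc(R)[3])-10,R.max())
    hsv=cv2.cvtColor(im,cv2.COLOR_BGR2HSV).astype(int);h,s,vv=[hsv[...,i] for i in range(3)]
    k,l,b,c=cv2.connectedComponentsWithStats((((h<6)|(h>174))&(s>170)&(vv>60)).astype(np.uint8))
    print("red",[(b[i].tolist(),c[i].round(1).tolist()) for i in range(1,k) if b[i][4]>25],"knob pred a=0,.1",proj(n,[[*(X*(.567-.085*np.cos(a))+Y*(.049+.085*np.sin(a))),z] for a in(0,.1) for z in(.071,.107)]).round(1).tolist())
E
python3 - <<'E'
import re
s=open('m.py').read().split('meas("0")')[0]
import sys;sys.path.insert(0,'.');import os;os.chdir('.')
exec(s);meas("9");meas("10")
E
```

```text
t: 19.55
eef_pos: [0.3119, 0.1153, 0.1706]
orientation: [-0.0, 0.994, 0.107, 0.001]
ft_force: [0.8, -0.2, -0.1]
opening: 0.05
grip_force: 0.0
t 19.55 board 0.3292 0.0465 0.1706 yaw 0.2137 z [ 0.002  0.    -1.   ] F [ 0.8 -0.2 -0.1] op 0.05 gf 0.0 q6 1.54
scene block shift px [0 0] 0.9984562
red [([332, 222, 61, 72, 861], [358.9, 263.3])] knob pred a=0,.1 [[380.9, 236.0], [386.1, 223.6], [386.0, 240.2], [391.5, 227.9]]
top block shift px [0 0] 0.9921089
red [([194, 225, 26, 76, 770], [207.9, 258.1])] knob pred a=0,.1 [[217.0, 290.7], [211.5, 293.5], [211.2, 291.7], [205.5, 294.7]]
9 scene clip 0.6605 0.0507 stripe px [319.7 305.2] 393 0.6142 0.0519 diff -0.0012
9 top clip 0.6577 0.0504 stripe px [192.2 197.3] 196 0.6183 0.0489 diff 0.0015
10 scene clip 0.6604 0.0507 stripe px [319.1 305.2] 367 0.6147 0.0514 diff -0.0007
10 top clip 0.6574 0.0504 stripe px [192.1 197.4] 197 0.6183 0.0491 diff 0.0013
```

The stop did not shift (pointer offset about 0.3 mm), the lever is at 0, and the arm is clear. I'll hand it in.

```bash
python3 -c "
from bench import r
print(r.job_done())"
```

```text
the job is handed in; nothing more can be done
None
```

The stop is at the orange clip, with its pointer within about 1 mm by both cameras. The red lever is swung fully back against its end stop, the gripper has let go and is clear, and the job is handed in at about 20 s; no verdict was returned.

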